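# Switch off a lamp controller and pop its battery hatch

### The arm

A 6-joint arm with a two-finger parallel gripper is mounted at the origin on a cart in front of the work surface, level with it; the furniture and walls round the work are solid. World frame = base frame: x ahead of the robot, y to its left, z up, the work surface at z = 0. Lengths are in mm, angles in rad, forces in N, time in s.
With the tool pointing down it reaches from about 275 to 750 mm from the base axis. Payload 10.2 kg.
Tool frame: the origin (TCP) lies midway between the tips of the shut fingers; the grasp point (between the pads) lies 19 mm behind it; z points along the fingers, y is the line along which they close (so a half turn about z gives the same grasp; the last joint's range is limited). The gripper opens to 85 mm and grips with 20 to 120 N. Pads are 22 mm wide; open, the fingers measure 114 mm over their backs; the gripper's body (76 mm by 85 mm) begins 54 mm behind the grasp point. The pads swing forward as they close: fully open they stand 13 mm farther back than shut.
Start: joints at [-1.441, 0.313, 1.498, -0, 1.331, -0.223], TCP at [181.389, -492.676, 231.294] pointing down, gripper open.
Joint ranges: [-2.94, 2.94], [-0.97, 2.17], [0.19, 2.56], [-1.23, 4.37], [0.02, 3.11], [-2.88, 2.88]. Speed limits (rad/s): [2.39, 2.39, 3.01, 3.14, 3.14, 3.14].

### API

Orientations are given as a unit quaternion [w, x, y, z].
In Python, from rig import sense, capture, finish_job, find_in, place_of gives the robot as it stands. The module is installed in compiled form; this text tells all that it offers.
- The arm moves only by the shell command python3 -m jog 'ROWS' [FORCE]. ROWS is JSON, a list of rows, each an object of numbers: "tx", "ty", "tz": the shift along the tool's x, y, z in mm; "ax", "ay", "az": the turn, a rotation vector about the tool's x, y, z in rad; "jaw": the closure, from -1 (fully open) to 1 (shut), so that 0 is half open. In form: [{"tx": .., "ty": .., "tz": .., "ax": .., "ay": .., "az": .., "jaw": ..}, ...]. A call has 1 to 5 rows; each row shifts and turns the commanded pose from where the row before left it, along the tool's axes as they then stand; what a row does not reach is not made up. A row lasts 1/8 s, in which the tool goes at most 62.5 mm and 10.7 degrees, less where a joint would pass 70% of its speed; a pose out of reach is approached as far as the arm can. A call with a gripper value outside its range is refused whole. The fingers move at their own pace and stop on an object; FORCE is the grip in N (left out, the last holds). Time passes only in rows, so rows that do not move let the fingers close. It gives the time, the measured TCP pose, the force, the opening and the grip force at its end, in the units of the state.
- sense(): the state, without advancing time (a new reading comes with each control period).
- capture(name): name is "scene" or "top"; returns a dict with "color" (480x640x3 uint8, red, green, blue), "depth" (480x640 float32, mm along the optical axis (not along the pixel's ray), 0 where there is no reading), "fx", "fy", "cx", "cy" (pixels), "k1" (the pictures are not rectified: a ray, as slopes to the right and down, at radius r is drawn at 1 + k1 r^2 times it, then the intrinsics apply), "camera_from_world" (4x4, takes a point from world to camera coordinates). Camera axes: x right, y up, looking along -z (the intrinsics and any distortion apply to the point x, -y, -z); pixel columns grow to the right and rows downward; lengths in mm; the calibration is good to about 2 mm. A picture is of the moment at which its call begins.
- finish_job(): hands the job in; it is judged then, once.
Trained networks look in the newest picture that a camera, given by its name, has taken for a name from the list of things; names that differ only in an ending like _2 or _b are one class to them, and where a whole thing is asked for, a point or a joint stands for the part that bears it (a point fixed in the world has none). Each returns a list of dicts, best first, with "conf" (0 to 1); they miss things now and then, are a little off and sometimes report something else, mostly with a low value. They report only what shows in the picture. A call takes as long as a camera call.
- find_in(query, camera): "centre" ([column, row] in pixels, amid what is visible of it).
- place_of(query, camera): "centre" ([column, row] in pixels: a listed point, or the origin of a listed thing).
The state is a dict: "time_s": time; "joints": joint angles; "dq": joint speeds; "tau": joint torques, N m; "eef_pos": TCP position; "ee_rot": TCP orientation; "force": force on the tool from outside, world axes, zero at the start; "wrist_torque": the same for the moment, N m; "grip_width": opening from 0.0 (shut) to 1.0 (fully open); "grip_force": force on a finger pad.
Only numpy, scipy, OpenCV 4.12 (cv2) and the standard library are available. Lean on these libraries where they do the work, as an engineer would, in place of code of your own. Each camera call takes 0.05 s, during which the arm holds its last target. There are 200 camera calls.

### The job

Two lamp controllers are screwed to the bench. Get the one with the orange hatch ready for a battery change: first push its toggle switch gently all the way over to off (away from the robot), then press once on the front part of its orange hatch with a fingertip until the latch lets go, take the finger away so that the hatch pops up, and wait a moment to see that it stays fully open. Only push and press, gripping and lifting nothing; do not push the hatch down again, leave the controller with the blue hatch switched on and shut, and leave the things round about where they are.

Things in the scene. Friction and masses are not known exactly. Their poses are not given: they have to be found in the camera images.
- orange_box: the lamp controller with the orange hatch: a grey housing screwed to the bench, 120 (x) x 150 (y) x 55 mm; origin at the centre of its underside, x axis pointing to its back (roughly away from the robot), y to its left, z up. Its toggle switch stands on the right part of the top (y = -50 mm, x = 0), its orange hatch covers the left part (x -52 to +35 mm, y -15 to +65 mm). It is always turned within 0.35 rad of facing the robot
- orange_switch (a joint): angle of the toggle switch of the controller with the orange hatch: 0 = on, leaning 0.5 rad towards the controller's front; 1.0 = off, leaning 0.5 rad towards its back. About 1.2 N at the tip moves it; it has no spring and stays where it is left
- orange_switch_tip (a point): the tip of that toggle switch: orange cap 12 mm in diameter and 15 mm long on a 7 mm steel rod; 45 mm from the pivot, which lies 60 mm above the bench; so the tip starts 99 mm above the bench, 22 mm in front of the pivot, and ends 22 mm behind it, passing 105 mm high in between
- orange_hatch (a joint): angle of the orange battery hatch: 0 shut and latched, negative pressed in (stop -0.1), 1.15 fully open, standing up (stop). Hinge along the controller's y at its x = 33 mm, 52 mm above the bench. Pressed past -0.065 and let go, the latch frees it and a spring (3 N at the mark shut, 1 N open) swings it up, following the finger. Pressed in again it latches shut; prying fails
- orange_hatch_pad (a point): press mark, a ring 24 mm wide on top of the orange hatch, at the controller's x = -37, y = 25 mm, 68 mm above the bench when shut, 17 mm behind the hatch's front edge. The hatch is a flat panel 87 x 80 mm, 13 mm proud of the housing. Pressing takes 3 to 4 N: 4.5 mm to release, 7 mm to the stop. Open, mark and front edge are about 122 and 138 mm above the bench
- blue_box: the lamp controller with the blue hatch: a grey housing screwed to the bench, 120 (x) x 150 (y) x 55 mm; origin at the centre of its underside, x axis pointing to its back (roughly away from the robot), y to its left, z up. Its toggle switch stands on the right part of the top (y = -50 mm, x = 0), its blue hatch covers the left part (x -52 to +35 mm, y -15 to +65 mm). It is always turned within 0.35 rad of facing the robot
- blue_switch (a joint): angle of the toggle switch of the controller with the blue hatch: 0 = on, leaning 0.5 rad towards the controller's front; 1.0 = off, leaning 0.5 rad towards its back. About 1.2 N at the tip moves it; it has no spring and stays where it is left
- blue_switch_tip (a point): the tip of that toggle switch: blue cap 12 mm in diameter and 15 mm long on a 7 mm steel rod; 45 mm from the pivot, which lies 60 mm above the bench; so the tip starts 99 mm above the bench, 22 mm in front of the pivot, and ends 22 mm behind it, passing 105 mm high in between
- blue_hatch (a joint): angle of the blue battery hatch: 0 shut and latched, negative pressed in (stop -0.1), 1.15 fully open, standing up (stop). Hinge along the controller's y at its x = 33 mm, 52 mm above the bench. Pressed past -0.065 and let go, the latch frees it and a spring (3 N at the mark shut, 1 N open) swings it up, following the finger. Pressed in again it latches shut; prying fails
- blue_hatch_pad (a point): press mark, a ring 24 mm wide on top of the blue hatch, at the controller's x = -37, y = 25 mm, 68 mm above the bench when shut, 17 mm behind the hatch's front edge. The hatch is a flat panel 87 x 80 mm, 13 mm proud of the housing. Pressing takes 3 to 4 N: 4.5 mm to release, 7 mm to the stop. Open, mark and front edge are about 122 and 138 mm above the bench
- flux_jar: small jar with black lid, 41 mm diameter, 42 mm high, loose; origin under its centre
- parts_tin: shallow metal tin of screws, 75 mm diameter, 22 mm high, loose; origin under its centre
- driver_yellow: yellow screwdriver lying flat, 148 x 20 x 20 mm, loose; origin under its centre, long axis x
- tape_roll: cream roll of tape lying flat, 90 mm diameter, 24 mm high, loose, behind the controllers; origin under its centre
- hex_keys: red folding hex key set, 90 x 28 x 22 mm, loose, behind the controllers; origin under its centre

How it is judged:
By the outcome, as a careful person would: the job done as asked, in the order asked, and still so for the second after the job is handed in, with the robot touching nothing.
It also fails if it takes over 45 s, if anything falls off the work surface, if the arm or the gripper's body presses on something with over 40 N, if the wrist force passes 120 N, or if a joint passes its speed limit or range.

## Working session

There is one attempt and no reset: what is moved stays moved. The work goes in short steps, Python scripts to look and compute and a shell command to move; the robot and the scene stay as the last step left them, time stands still between calls to the robot, and variables do not carry over. Pictures are saved under pics/ and viewed, at most 10 in all, crops included, and the job is handed in when it is done.

```bash
mkdir -p pics; cat > h.py <<'E'
import numpy as np, cv2
from rig import sense, capture, find_in, place_of
from scipy.spatial.transform import Rotation as R
def ray(c,uv):
    d=np.array([(uv[0]-c["cx"])/c["fx"],(uv[1]-c["cy"])/c["fy"]]); s=d.copy()
    for _ in range(20): s=d/(1+c["k1"]*(s@s))
    T=np.array(c["camera_from_world"]); v=T[:3,:3].T@np.array([s[0],-s[1],-1.]); o=-T[:3,:3].T@T[:3,3]
    return o,v
def at_z(c,uv,z):
    o,v=ray(c,uv); return o+v*(z-o[2])/v[2]
def at_depth(c,uv):
    o,v=ray(c,uv); return o+v*c["depth"][int(round(uv[1])),int(round(uv[0]))]
def save(c,n): cv2.imwrite("pics/"+n,c["color"][:,:,::-1])
E
python3 - <<'E'
from h import *
Z={"orange_switch_tip":99,"orange_hatch_pad":68,"orange_box":0,"blue_switch_tip":99,"blue_hatch_pad":68,"blue_box":0,"flux_jar":0,"parts_tin":0,"driver_yellow":0}
for cam in ("top","scene"):
    c=capture(cam); save(c,cam+"0.png")
    o,_=ray(c,(320,240)); print(cam,o.round())
    for k,z in Z.items():
        for p in place_of(k,cam)[:2]: print(k,np.round(p["centre"]),round(p["conf"],2),at_z(c,p["centre"],z).round(1),at_depth(c,p["centre"]).round(1))
s=sense();print(s["eef_pos"],s["ee_rot"],s["force"],s["time_s"])
E
```

```text
top [440.  -3. 967.]
orange_switch_tip [447. 275.] 0.55 [ 498.4 -209.9   99. ] [ 501.3 -220.4   54.8]
orange_switch_tip [339. 340.] 0.25 [378.7   1.1  99. ] [374.3   1.3  36.8]
orange_hatch_pad [406. 276.] 0.82 [ 499.3 -134.2   68. ] [ 499.3 -134.2   68.2]
orange_box [419. 262.] 0.75 [ 533.2 -172.8    0. ] [ 526.8 -161.1   66.5]
blue_switch_tip [293. 244.] 0.57 [564.7  86.2  99. ] [564.7  86.2  98.7]
blue_switch_tip [450. 274.] 0.23 [ 500.6 -214.1   99. ] [ 500.4 -213.4  101.8]
blue_hatch_pad [259. 243.] 0.56 [571.2 158.8  68. ] [571.3 158.8  67.7]
blue_box [277. 239.] 0.98 [589.6 132.3   0. ] [579.  122.7  68.7]
flux_jar [337. 341.] 0.66 [370.6   5.9   0. ] [373.5   5.6  40.3]
parts_tin [227. 355.] 0.82 [343.5 240.    0. ] [343.6 239.8   0.7]
parts_tin [420. 261.] 0.54 [ 535.5 -176.5    0. ] [ 528.5 -163.7   71.4]
driver_yellow [441. 348.] 0.8 [ 351. -212.    0.] [ 351.9 -209.8   10.2]
scene [-53. 597. 488.]
orange_switch_tip [406. 228.] 0.51 [ 506.9 -212.8   99. ] [ 646.3 -414.3    2.1]
orange_hatch_pad [384. 251.] 0.7 [ 501.6 -134.7   68. ] [ 500.2 -132.8   69.1]
orange_box [253. 284.] 0.74 [667.5  85.    0. ] [565.1 157.8  69.4]
orange_box [382. 271.] 0.58 [ 528.2 -167.8    0. ] [ 487.4 -114.2   34.2]
blue_switch_tip [261. 306.] 0.6 [457.7 220.6  99. ] [543.  157.7  34. ]
blue_switch_tip [288. 260.] 0.48 [553.6  86.5  99. ] [556.8  83.9  97. ]
blue_hatch_pad [252. 283.] 0.8 [573.5 155.2  68. ] [572.8 155.8  68.5]
blue_box [261. 305.] 0.88 [593.1 122.1   0. ] [546.5 156.3  35.2]
flux_jar [387. 331.] 0.72 [372.8   8.8   0. ] [360.1  26.4  14.6]
parts_tin [298. 407.] 0.8 [337.2 251.5   0. ] [335.7 252.8   1.9]
parts_tin [302. 244.] 0.75 [ 756.3 -130.3   -0. ] [ 752.1 -126.5    2.5]
[ 181.39184691 -492.66824491  231.29857852] [-1.98978664e-06  9.84482840e-01  1.75480876e-01  4.64095666e-06] [0.80384563 0.24351155 0.80357855] 1.0
```

View pics/top0.png

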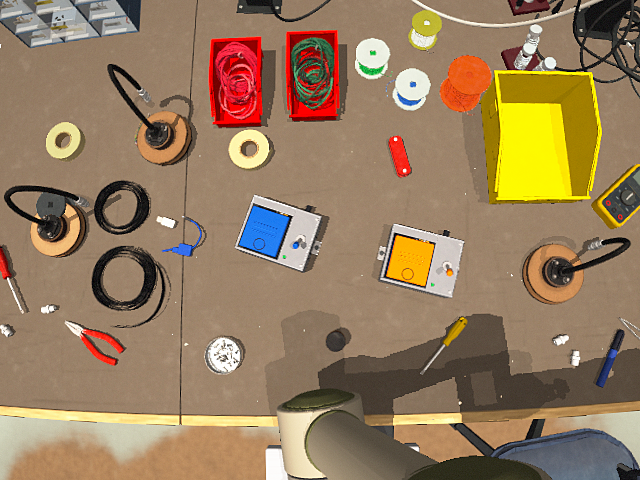

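View pics/scene0.png

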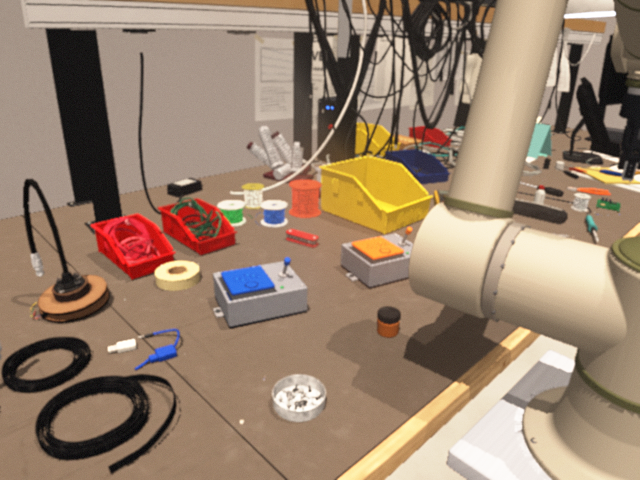

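The top view shows the orange controller at about (420,262), with its switch leaning forward at (448,270). The scene view agrees; nothing stands near it. I'll get its yaw from the colour mask.

```bash
python3 - <<'E'
from h import *
c=capture("top"); im=c["color"]; hsv=cv2.cvtColor(im,cv2.COLOR_RGB2HSV)
m=cv2.inRange(hsv,(10,150,120),(24,255,255)); m[:,:375]=0;m[:,470:]=0;m[:220]=0;m[305:]=0
n,l,st,ce=cv2.connectedComponentsWithStats(m)
for i in range(1,n):
    if st[i,4]>10: print(st[i],ce[i].round(1), at_z(c,ce[i],97).round(1))
i=1+np.argmax(st[1:,4]); ys,xs=np.where(l==i)
P=np.array([at_z(c,(x,y),68)[:2] for x,y in zip(xs,ys)],np.float32)
r=cv2.minAreaRect(P); print(r)
yaw=np.deg2rad(r[2]); yaw=(yaw+np.pi/4)%(np.pi/2)-np.pi/4
Rm=np.array([[np.cos(yaw),-np.sin(yaw)],[np.sin(yaw),np.cos(yaw)]])
o=np.array(r[0])-Rm@[-8.5,25]
print("yaw",yaw,"origin",o)
for n,p in dict(pad=(-37,25),tip=(-22,-50),tipoff=(22,-50),piv=(0,-50)).items(): print(n,(o+Rm@p).round(1))
cv2.imwrite("pics/crop.png",cv2.resize(im[215:305,370:480,::-1],None,fx=6,fy=6,interpolation=2))
s=sense(); print(R.from_quat(np.r_[s["ee_rot"][1:],s["ee_rot"][0]]).as_matrix().round(3))
E
```

```text
[ 386  235   48   51 1736] [410.1 260.2] [ 528.3 -139.3   97. ]
[447 269   6   7  34] [449.2 272.1] [ 503.6 -214.2   97. ]
((532.9158325195312, -144.01531982421875), (80.16429901123047, 90.11849975585938), 74.50861358642578)
yaw -0.2703756986155863 origin [ 534.42969514 -170.37738006]
pad [ 505.5 -136.4]
tip [ 499.9 -212.7]
tipoff [ 542.3 -224.4]
piv [ 521.1 -218.6]
[[ 0.938  0.345  0.   ]
 [ 0.345 -0.938  0.   ]
 [ 0.    -0.    -1.   ]]
```

View pics/crop.png

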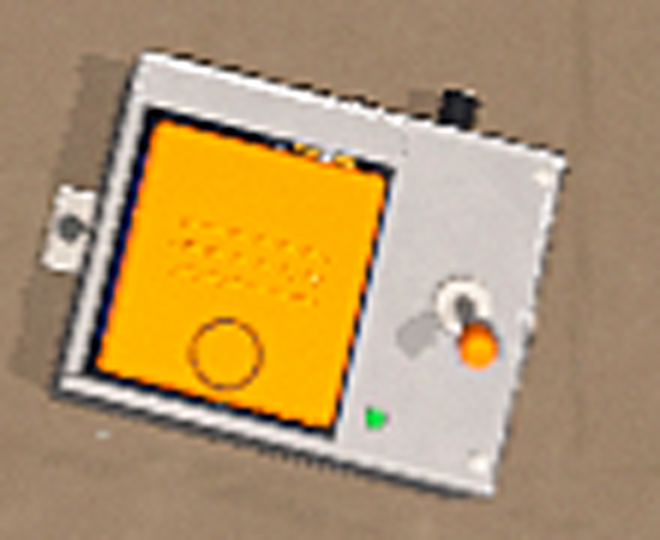

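The crop puts the press ring at about crop (226,353), i.e. pixel (407.7,273.8). The switch cap is at (449,272). The housing edges give a yaw of about -0.24, so the origin is about (533.5,-170.5), the pad (503.5,-137.5) and the tip (500,-214). These agree with each other. Now I'll move to just in front of the switch with the fingers shut.

```bash
python3 -m jog '[{"tx":45,"ty":-21,"jaw":1},{"tx":45,"ty":-21,"jaw":1},{"tx":45,"ty":-21,"jaw":1},{"tx":45,"ty":-21,"jaw":1},{"tx":45,"ty":-21,"jaw":1}]' 30; python3 -m jog '[{"tx":45,"ty":-21,"jaw":1},{"tx":45,"ty":-21,"jaw":1},{"tx":45,"ty":-21,"jaw":1},{"az":0.148,"jaw":1},{"az":0.148,"jaw":1}]'; python3 -m jog '[{"az":0.148,"jaw":1},{"az":0.148,"jaw":1},{"jaw":1}]'
cat > go.py <<'E'
import sys
from h import *
Y=-0.24; O=np.array([533.5,-170.5,0]); B=R.from_euler("z",Y)
s=sense(); T=R.from_quat(np.r_[s["ee_rot"][1:],s["ee_rot"][0]])
p=np.array(s["eef_pos"]); print("t",round(s["time_s"],2),"box-frame",B.inv().apply(p-O).round(1),"world",p.round(1),"F box",B.inv().apply(s["force"]).round(1),"grip",round(s["grip_width"],2))
M=T.as_matrix(); print("toolyaw",np.arctan2(M[1,0],M[0,0]).round(3),"z",M[:,2].round(3))
if len(sys.argv)>3:
    t=O+B.apply([float(a) for a in sys.argv[1:4]]); print("tool shift",T.inv().apply(t-p).round(1),"world target",t.round(1))
E
python3 go.py -60 -50 89
```

```text
t 1.05 box-frame [-265.5 -396.6  231.3] world [ 181.4 -492.7  231.3] F box [ 0.6  0.6 -0.1] grip 1.0
toolyaw 0.353 z [ 0.  0. -1.]
tool shift [ 364.  -172.7  142.3] world target [ 463.3 -204.8   89. ]schema error: expected keys tx, ty, tz, ax, ay, az, jaw
schema error: expected keys tx, ty, tz, ax, ay, az, jaw
schema error: expected keys tx, ty, tz, ax, ay, az, jaw
```

```bash
python3 -m jog '[{"tx":45,"ty":-21,"tz":0,"ax":0,"ay":0,"az":0,"jaw":1},{"tx":45,"ty":-21,"tz":0,"ax":0,"ay":0,"az":0,"jaw":1},{"tx":45,"ty":-21,"tz":0,"ax":0,"ay":0,"az":0,"jaw":1},{"tx":45,"ty":-21,"tz":0,"ax":0,"ay":0,"az":0,"jaw":1},{"tx":45,"ty":-21,"tz":0,"ax":0,"ay":0,"az":0,"jaw":1}]' 30; python3 -m jog '[{"tx":45,"ty":-21,"tz":0,"ax":0,"ay":0,"az":0,"jaw":1},{"tx":45,"ty":-21,"tz":0,"ax":0,"ay":0,"az":0,"jaw":1},{"tx":45,"ty":-21,"tz":0,"ax":0,"ay":0,"az":0,"jaw":1},{"tx":0,"ty":0,"tz":0,"ax":0,"ay":0,"az":0.148,"jaw":1},{"tx":0,"ty":0,"tz":0,"ax":0,"ay":0,"az":0.148,"jaw":1}]'; python3 -m jog '[{"tx":0,"ty":0,"tz":0,"ax":0,"ay":0,"az":0.148,"jaw":1},{"tx":0,"ty":0,"tz":0,"ax":0,"ay":0,"az":0.148,"jaw":1},{"tx":0,"ty":0,"tz":0,"ax":0,"ay":0,"az":0,"jaw":1}]'
python3 go.py -60 -50 89
```

```text
time_s: 1.68
eef_pos: [357.2, -315.2, 231.4]
ee_rot: [0.0, 0.984, 0.175, 0.0]
force: [-0.1, -0.8, -0.2]
grip_width: -0.004
grip_force: 0.0
time_s: 2.3
eef_pos: [461.5, -210.0, 231.2]
ee_rot: [-0.0, 1.0, 0.027, -0.0]
force: [0.5, 0.2, 0.2]
grip_width: 0.001
grip_force: 0.0
time_s: 2.68
eef_pos: [461.2, -210.6, 231.3]
ee_rot: [-0.0, 0.993, -0.119, 0.0]
force: [-0.4, 1.0, 1.4]
grip_width: 0.0
grip_force: 0.0
t 2.67 box-frame [-60.7 -56.2 231.3] world [ 461.2 -210.6  231.3] F box [-0.6  0.9  1.4] grip 0.0
toolyaw -0.238 z [ 0.  0. -1.]
tool shift [  0.7  -6.2 142.3] world target [ 463.3 -204.8   89. ]
```

```bash
python3 -m jog '[{"tx":0,"ty":-6,"tz":45,"ax":0,"ay":0,"az":0,"jaw":1},{"tx":0,"ty":0,"tz":45,"ax":0,"ay":0,"az":0,"jaw":1},{"tx":0,"ty":0,"tz":35,"ax":0,"ay":0,"az":0,"jaw":1},{"tx":0,"ty":0,"tz":17,"ax":0,"ay":0,"az":0,"jaw":1},{"tx":0,"ty":0,"tz":0,"ax":0,"ay":0,"az":0,"jaw":1}]'
python3 go.py; python3 - <<'E'
from h import *
a=capture("scene")["color"][180:330,300:500,::-1]; b=capture("top")["color"][200:350,360:560,::-1]
cv2.imwrite("pics/pre.png",cv2.resize(np.hstack([a,b]),None,fx=2,fy=2))
E
```

```text
time_s: 3.3
eef_pos: [462.1, -204.5, 88.4]
ee_rot: [-0.001, 0.993, -0.118, -0.001]
force: [0.4, 0.0, 0.2]
grip_width: -0.0
grip_force: 0.0
t 3.3 box-frame [-61.2 -50.   88.4] world [ 462.1 -204.5   88.4] F box [0.3 0.1 0.2] grip -0.0
toolyaw -0.237 z [-0.002  0.001 -1.   ]
```

View pics/pre.png

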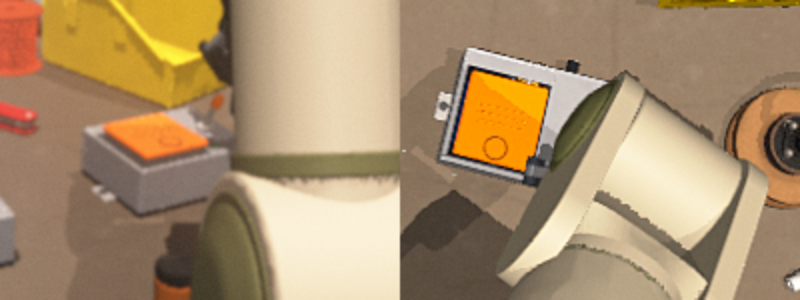

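The arm hides the switch in both views, but nothing is touching. I'll push along the tool's +x axis in small steps and watch the force.

```bash
python3 -m jog '[{"tx":8,"ty":0,"tz":0,"ax":0,"ay":0,"az":0,"jaw":1},{"tx":8,"ty":0,"tz":0,"ax":0,"ay":0,"az":0,"jaw":1},{"tx":6,"ty":0,"tz":0,"ax":0,"ay":0,"az":0,"jaw":1},{"tx":6,"ty":0,"tz":0,"ax":0,"ay":0,"az":0,"jaw":1}]'; python3 go.py; python3 -m jog '[{"tx":5,"ty":0,"tz":0,"ax":0,"ay":0,"az":0,"jaw":1},{"tx":5,"ty":0,"tz":0,"ax":0,"ay":0,"az":0,"jaw":1}]';python3 go.py;  python3 -m jog '[{"tx":5,"ty":0,"tz":0,"ax":0,"ay":0,"az":0,"jaw":1}]'; python3 go.py
```

```text
time_s: 3.9
eef_pos: [490.0, -211.4, 89.3]
ee_rot: [-0.0, 0.993, -0.119, -0.0]
force: [-2.6, -0.0, 1.5]
grip_width: 0.001
grip_force: 1.1
t 3.9 box-frame [-32.6 -50.1  89.3] world [ 490.  -211.4   89.3] F box [-2.5 -0.6  1.5] grip 0.0
toolyaw -0.239 z [-0.001  0.    -1.   ]
time_s: 4.15
eef_pos: [499.8, -213.9, 89.3]
ee_rot: [-0.0, 0.993, -0.119, -0.0]
force: [-1.3, 1.6, 1.3]
grip_width: 0.003
grip_force: 0.8
t 4.15 box-frame [-22.4 -50.1  89.3] world [ 499.8 -213.9   89.3] F box [-1.7  1.3  1.3] grip 0.0
toolyaw -0.239 z [-0.  0. -1.]
time_s: 4.28
eef_pos: [504.7, -215.1, 89.3]
ee_rot: [-0.0, 0.993, -0.119, -0.0]
force: [-1.5, 0.6, 2.1]
grip_width: 0.003
grip_force: 1.0
t 4.28 box-frame [-17.4 -50.2  89.3] world [ 504.7 -215.1   89.3] F box [-1.6  0.3  2.1] grip 0.0
toolyaw -0.239 z [-0.  0. -1.]
```

In contact at 1.5–2.5 N. I'll keep going to the stop.

```bash
python3 -m jog '[{"tx":5,"ty":0,"tz":0,"ax":0,"ay":0,"az":0,"jaw":1}]'>/dev/null; python3 go.py; python3 -m jog '[{"tx":4,"ty":0,"tz":0,"ax":0,"ay":0,"az":0,"jaw":1}]' >/dev/null;python3 go.py;  python3 -m jog '[{"tx":3,"ty":0,"tz":0,"ax":0,"ay":0,"az":0,"jaw":1}]'>/dev/null; python3 go.py
```

```text
t 4.4 box-frame [-12.4 -50.2  89.3] world [ 509.5 -216.3   89.3] F box [-1.5 -0.8  1.7] grip 0.0
toolyaw -0.239 z [-0. -0. -1.]
t 4.53 box-frame [ -8.4 -50.2  89.3] world [ 513.4 -217.3   89.3] F box [-1.3 -1.1  0.7] grip 0.0
toolyaw -0.239 z [ 0. -0. -1.]
t 4.65 box-frame [ -5.6 -50.2  89.1] world [ 516.1 -217.9   89.1] F box [-1.4 -0.1  0.3] grip 0.0
toolyaw -0.239 z [-0.  0. -1.]
```

```bash
python3 -m jog '[{"tx":2,"ty":0,"tz":0,"ax":0,"ay":0,"az":0,"jaw":1}]'>/dev/null; python3 go.py; python3 -m jog '[{"tx":2,"ty":0,"tz":0,"ax":0,"ay":0,"az":0,"jaw":1}]' >/dev/null;python3 go.py
```

```text
t 4.78 box-frame [ -3.7 -50.1  89.1] world [ 518.  -218.3   89.1] F box [-2.6 -0.9  0.5] grip -0.0
toolyaw -0.239 z [-0.  0. -1.]
t 4.9 box-frame [ -1.8 -50.   89.2] world [ 519.9 -218.7   89.2] F box [-3.1 -0.1 -0.2] grip -0.0
toolyaw -0.239 z [-0.  0. -1.]
```

```bash
for i in 1; do python3 -m jog '[{"tx":1.5,"ty":0,"tz":0,"ax":0,"ay":0,"az":0,"jaw":1}]'>/dev/null; python3 go.py; done; python3 -m jog '[{"tx":1.5,"ty":0,"tz":0,"ax":0,"ay":0,"az":0,"jaw":1},{"tx":0,"ty":0,"tz":0,"ax":0,"ay":0,"az":0,"jaw":1}]' >/dev/null;python3 go.py
```

```text
t 5.03 box-frame [ -1.3 -50.   88.9] world [ 520.4 -218.7   88.9] F box [-10.5  -0.3   1.3] grip 0.0
toolyaw -0.239 z [-0.003  0.001 -1.   ]
t 5.28 box-frame [ -0.9 -49.9  88.7] world [ 520.7 -218.8   88.7] F box [-13.3  -1.    4.2] grip 0.0
toolyaw -0.239 z [-0.006  0.002 -1.   ]
```

The force jumped to about 13 N, so the switch is at its stop. I'll back off, rise, go above the pad and look.

```bash
python3 -m jog '[{"tx":-20,"ty":0,"tz":0,"ax":0,"ay":0,"az":0,"jaw":1},{"tx":-22,"ty":0,"tz":0,"ax":0,"ay":0,"az":0,"jaw":1},{"tx":0,"ty":0,"tz":-50,"ax":0,"ay":0,"az":0,"jaw":1},{"tx":0,"ty":-37,"tz":0,"ax":0,"ay":0,"az":0,"jaw":1},{"tx":0,"ty":-38,"tz":0,"ax":0,"ay":0,"az":0,"jaw":1}]'>/dev/null
python3 -m jog '[{"tx":0,"ty":0,"tz":0,"ax":0,"ay":0,"az":0,"jaw":1}]' >/dev/null; python3 go.py -38 25 75; python3 - <<'E'
from h import *
C=capture("scene"); D=capture("top"); a=C["color"][180:330,300:500,::-1]; b=D["color"][200:350,360:560,::-1]
cv2.imwrite("pics/pad.png",cv2.resize(np.hstack([a,b]),None,fx=2,fy=2))
for n,c in (("scene",C),("top",D)): print(n,[(np.round(p["centre"],1),round(p["conf"],2),at_z(c,p["centre"],97).round()) for p in place_of("orange_switch_tip",n)])
E
```

```text
t 6.03 box-frame [-40.6  26.6 139.7] world [ 500.4 -135.   139.7] F box [-0.  -0.7 -0.2] grip -0.0
toolyaw -0.236 z [ 0.001 -0.    -1.   ]
tool shift [ 2.5  1.7 64.7] world target [ 502.5 -137.2   75. ]
scene [(array([395.2, 222.4]), 0.44, array([ 546., -224.,   97.]))]
top []
```

View pics/pad.png

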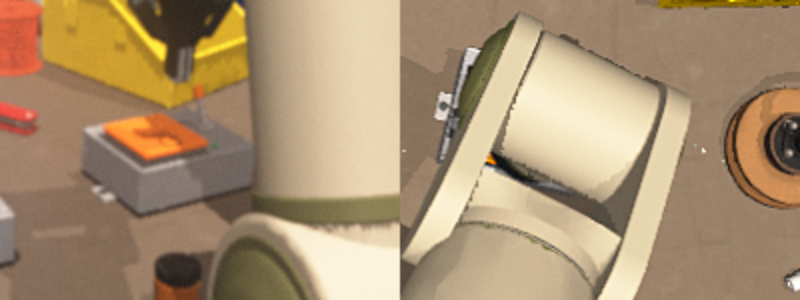

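The scene crop shows the orange cap at crop (197,90). The network puts it at (546,-224), against (543,-224) expected for off, so the switch is over. The finger stands above the hatch. Now down, then a gentle press.

```bash
python3 -m jog '[{"tx":2,"ty":2,"tz":35,"ax":0,"ay":0,"az":0,"jaw":1},{"tx":0,"ty":0,"tz":24,"ax":0,"ay":0,"az":0,"jaw":1},{"tx":0,"ty":0,"tz":6,"ax":0,"ay":0,"az":0,"jaw":1},{"tx":0,"ty":0,"tz":0,"ax":0,"ay":0,"az":0,"jaw":1}]'>/dev/null; python3 go.py
python3 -m jog '[{"tx":0,"ty":0,"tz":3,"ax":0,"ay":0,"az":0,"jaw":1},{"tx":0,"ty":0,"tz":3,"ax":0,"ay":0,"az":0,"jaw":1},{"tx":0,"ty":0,"tz":2,"ax":0,"ay":0,"az":0,"jaw":1}]'>/dev/null; python3 go.py
python3 -m jog '[{"tx":0,"ty":0,"tz":2,"ax":0,"ay":0,"az":0,"jaw":1}]'>/dev/null; python3 go.py
```

```text
t 6.72 box-frame [-38.5  22.3  74.7] world [ 501.4 -139.6   74.7] F box [-0.2 -0.4  0. ] grip 0.0
toolyaw -0.24 z [ 0. -0. -1.]
t 7.1 box-frame [-38.9  22.8  66.5] world [ 501.2 -139.1   66.5] F box [-2.2 -0.3  3.7] grip 0.0
toolyaw -0.239 z [-0. -0. -1.]
t 7.22 box-frame [-39.   22.8  64.4] world [ 501.  -139.1   64.4] F box [-3.  -1.2  4.5] grip 0.0
toolyaw -0.239 z [-0.001  0.    -1.   ]
```

```bash
python3 -m jog '[{"tx":0,"ty":0,"tz":1.5,"ax":0,"ay":0,"az":0,"jaw":1}]'>/dev/null; python3 go.py
python3 -m jog '[{"tx":0,"ty":0,"tz":1,"ax":0,"ay":0,"az":0,"jaw":1}]'>/dev/null; python3 go.py
```

```text
t 7.35 box-frame [-39.   22.9  62.8] world [ 501.  -139.    62.8] F box [-3.4 -0.6  3.9] grip 0.0
toolyaw -0.239 z [-0.001  0.    -1.   ]
t 7.47 box-frame [-39.   22.9  61.7] world [ 501.1 -139.    61.7] F box [-2.8  0.1  4.7] grip -0.0
toolyaw -0.239 z [-0.  0. -1.]
```

```bash
python3 -m jog '[{"tx":0,"ty":0,"tz":1,"ax":0,"ay":0,"az":0,"jaw":1},{"tx":0,"ty":0,"tz":0,"ax":0,"ay":0,"az":0,"jaw":1}]'>/dev/null; python3 go.py
```

```text
t 7.72 box-frame [-38.9  22.9  61.3] world [ 501.1 -139.    61.3] F box [-6.5 -0.6 11.5] grip 0.0
toolyaw -0.239 z [-0.  0. -1.]
```

The force jumped to 11.5 N at the hatch's stop, past the release point. Now I'll take the finger up and back towards the robot.

```bash
python3 -m jog '[{"tx":0,"ty":0,"tz":-20,"ax":0,"ay":0,"az":0,"jaw":1},{"tx":-25,"ty":0,"tz":-45,"ax":0,"ay":0,"az":0,"jaw":1},{"tx":-35,"ty":0,"tz":-45,"ax":0,"ay":0,"az":0,"jaw":1},{"tx":-40,"ty":0,"tz":-40,"ax":0,"ay":0,"az":0,"jaw":1},{"tx":-30,"ty":0,"tz":-20,"ax":0,"ay":0,"az":0,"jaw":1}]'>/dev/null; python3 go.py;python3 -m jog '[{"tx":0,"ty":0,"tz":0,"ax":0,"ay":0,"az":0,"jaw":1},{"tx":0,"ty":0,"tz":0,"ax":0,"ay":0,"az":0,"jaw":1},{"tx":0,"ty":0,"tz":0,"ax":0,"ay":0,"az":0,"jaw":1},{"tx":0,"ty":0,"tz":0,"ax":0,"ay":0,"az":0,"jaw":1},{"tx":0,"ty":0,"tz":0,"ax":0,"ay":0,"az":0,"jaw":1}]'>/dev/null;python3 -m jog '[{"tx":0,"ty":0,"tz":0,"ax":0,"ay":0,"az":0,"jaw":1},{"tx":0,"ty":0,"tz":0,"ax":0,"ay":0,"az":0,"jaw":1},{"tx":0,"ty":0,"tz":0,"ax":0,"ay":0,"az":0,"jaw":1},{"tx":0,"ty":0,"tz":0,"ax":0,"ay":0,"az":0,"jaw":1},{"tx":0,"ty":0,"tz":0,"ax":0,"ay":0,"az":0,"jaw":1}]'>/dev/null; python3 go.py; python3 - <<'E'
from h import *
C=capture("scene"); D=capture("top"); a=C["color"][180:330,300:500,::-1]; b=D["color"][200:350,360:560,::-1]
cv2.imwrite("pics/open.png",cv2.resize(np.hstack([a,b]),None,fx=2,fy=2))
for q in ("orange_switch_tip","orange_hatch_pad"):
  for n,c in (("scene",C),("top",D)): print(q,n,[(np.round(p["centre"],1),round(p["conf"],2),at_depth(c,p["centre"]).round()) for p in place_of(q,n)])
E
```

```text
t 8.35 box-frame [-169.3   22.7  232.6] world [ 374.5 -108.2  232.6] F box [ 0.7 -0.1 -0.8] grip -0.0
toolyaw -0.239 z [ 0.003 -0.002 -1.   ]
t 9.6 box-frame [-168.8   22.7  230.8] world [ 375.  -108.3  230.8] F box [-0.6 -1.1 -0.9] grip 0.0
toolyaw -0.239 z [ 0.  0. -1.]
orange_switch_tip scene [(array([397.6, 222. ]), 0.53, array([ 537., -221.,  102.]))]
orange_switch_tip top [(array([450.9, 256.9]), 0.65, array([ 533., -220.,   95.]))]
orange_hatch_pad scene [(array([370.9, 218.8]), 0.69, array([ 544., -134.,  129.]))]
orange_hatch_pad top [(array([414. , 246.6]), 0.62, array([ 550., -142.,  133.]))]
```

View pics/open.png

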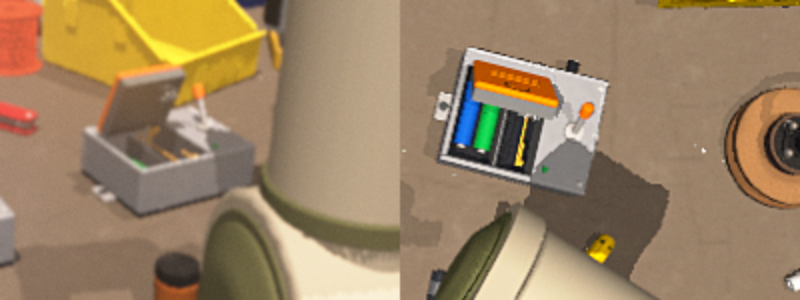

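The hatch stands up with its batteries showing and the switch leans back at crop (587,110). One numeric check of both angles before I hand it in.

```bash
python3 - <<'E'
from h import *
Y=-0.24; O=np.array([533.5,-170.5,0]); B=R.from_euler("z",Y)
c=capture("top"); hsv=cv2.cvtColor(c["color"],cv2.COLOR_RGB2HSV)
m=cv2.inRange(hsv,(8,150,120),(24,255,255)); m[:,:380]=0;m[:,470:]=0;m[:220]=0;m[305:]=0
n,l,st,ce=cv2.connectedComponentsWithStats(m)
for i in range(1,n):
    if st[i,4]>10: print(st[i],B.inv().apply(at_z(c,ce[i],95)-O).round(1))
P=np.array([B.inv().apply(at_depth(c,(x,y))-O) for y in range(225,265) for x in range(390,445) if c["depth"][y,x]>0])
h=P[(P[:,2]>75)&(P[:,2]<160)&(P[:,1]>-10)&(P[:,1]<60)]
print("top z",np.percentile(h[:,2],[50,95,99]).round(1)); k=np.polyfit(h[:,0],h[:,2],1); e=h[h[:,2]>np.percentile(h[:,2],90)]; print("edge",e.mean(0).round(1))
E
python3 go.py
```

```text
[397 230  42  24 554] [26.7 23.6 95. ]
[450 251   7   9  42] [ 16.1 -50.8  95. ]
[418 276   4   6  11] [-43.3   4.2  95. ]
top z [128.3 135.2 136.7]
edge [ 10.9  25.8 135.4]
t 9.95 box-frame [-168.8   22.7  230.8] world [ 375.  -108.3  230.8] F box [-0.5 -0.3 -0.2] grip 0.0
toolyaw -0.239 z [-0. -0. -1.]
```

```bash
python3 -c "
from rig import finish_job
print(finish_job())"
```

```text
the job is handed in; nothing more can be done
None
```

The orange controller is switched off and its hatch popped fully open and stayed open. The blue controller and everything else were not touched, and the job is handed in at about 10 s.

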